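Stir the finishing cones through the separating sieve

ROBOT

A 6-joint arm with a two-finger parallel gripper is mounted at the origin on a cart in front of the work surface, level with it; the furniture and walls round the work are solid. World frame = base frame: x ahead of the robot, y to its left, z up, the work surface at z = 0. Lengths are in mm, angles in rad, forces in N, time in s.
With the tool pointing down it reaches from about 350 to 975 mm from the base axis. Payload 7.1 kg.
Tool frame: the origin (TCP) lies on the centre line of the jaws, within the pads' length; the fingertips stand 17 mm ahead of it and the grasp point (between the pads) lies 2 mm behind it (tip_extent is the distance from the TCP to the fingertips, in mm); z points along the fingers, y is the line along which they close (so a half turn about z gives the same grasp; the last joint's range is limited). The gripper opens to 88 mm and grips with 3 to 60 N. Pads are 20 mm wide; open, the fingers measure 115 mm over their backs; the gripper's body (75 mm by 178 mm) begins 61 mm behind the grasp point.
Start: joints at [1.25, 0.423, 1.63, -0, 1.089, -0.019], TCP at [185.743, 596.745, 239.675] pointing down, gripper open.
Joint ranges: [-3, 3], [-0.9, 2.11], [0.09, 2.58], [-1.31, 4.45], [0.11, 2.69], [-2.54, 2.54]. Speed limits (rad/s): [2.39, 2.39, 3.01, 3.14, 3.14, 3.14].

INTERFACE

Orientations are given as a rotation vector (axis times angle).
In Python, from workcell import get_obs, get_image, camera_model, close_job, look_for, outline_of, pinpoint, tip_extent gives the robot as it stands.
- The arm moves only by the shell command python3 -m jog 'ROWS'. ROWS is text: rows parted by semicolons, each of 7 numbers parted by spaces: the shift along the tool's x, y, z as a fraction of full scale, then the turn, a rotation vector about the tool's x, y, z as a fraction of full scale, then the closure, from -1 (fully open) to 1 (shut). A call has 1 to 8 rows; each row is the pose to reach, as a shift and turn from the pose commanded when the call began, along the tool's axes at that moment; what a row does not reach only later rows make up. Full scale, the value 1, is 0.2 m for a shift and 30 degrees for a turn. A row lasts 1/10 s, in which the tool goes at most 50 mm and 8.59 degrees, less where a joint would pass 70% of its speed; a pose out of reach is approached as far as the arm can. A call with a number of a shift or a turn outside -1 to 1 is refused whole. A call with a gripper value outside its range is refused whole. The fingers move at their own pace and stop on an object; the grip force is fixed at half the most. Time passes only in rows, so rows that repeat a pose let the fingers close. It gives the time, the measured TCP pose, the force, the opening and the grip force at its end, in the units of the state.
- get_obs(): the state, without advancing time (a new reading comes with each control period).
- get_image(name): name is "scene" or "side" or "wrist"; returns the picture (480x640x3 uint8, red, green, blue); there is no depth.
- camera_model(name): a dict with "fx", "fy", "cx", "cy" (pixels), "origin" and "orientation" of the camera in the world; the wrist camera has in their place "tool_from_camera" (4x4, takes a point from camera to tool coordinates, whose origin is the TCP and whose axes are the flange's). Camera axes: x right, y down, z forward; pixel columns grow to the right and rows downward; lengths in mm; the calibration is good to about 2 mm. A picture is of the moment at which its call begins: read the wrist's pose just before it. camera_model takes no time and is no camera call.
- close_job(): hands the job in; it is judged then, once.
Trained networks look in the newest picture that a camera, given by its name, has taken for a name from the list of things; names that differ only in an ending like _2 or _b are one class to them, and where a whole thing is asked for, a point or a joint stands for the part that bears it (a point fixed in the world has none). Each returns a list of dicts, best first, with "confidence" (0 to 1); they miss things now and then, are a little off and sometimes report something else, mostly with a low value. They report only what shows in the picture. A call takes as long as a camera call.
- look_for(target, camera): "xyz" ([x, y, z] in mm, in the coordinates of the camera as it stood for that picture, good to about 4 mm: the middle of the surface that is visible of it).
- outline_of(target, camera): "mask" (480x640 bool, what is visible of it).
- pinpoint(target, camera): "xyz" ([x, y, z] in mm, in the coordinates of the camera as it stood for that picture, good to about 4 mm: a listed point, or the origin of a listed thing).
The state is a dict: "t": time; "qpos": joint angles; "qvel": joint speeds; "joint_torque": joint torques, N m; "ee_pos": TCP position; "orientation": TCP orientation; "ft_force": force on the tool from outside, world axes, zero at the start; "moment": the same for the moment, N m; "width": finger opening in mm; "grasp_force": force on a finger pad.
Only numpy, scipy, OpenCV 4.12 (cv2) and the standard library are available. Lean on these libraries where they do the work, as an engineer would, in place of code of your own. Each camera call takes 0.05 s, during which the arm holds its last target. There are 200 camera calls.

TASK

A finishing load has been tipped into the round separating sieve: a toothed pinion and eight small stone cones are lying on its slotted plate. Take the stirring stick straight up out of its stand and stir the load with it, keeping the hand itself off the load, until every cone has dropped through the slots into the pan below and only the pinion is left on the plate. Then put the stick back upright in its stand, and leave the plug gauge, micrometer and oil bottle nearby where they are.

Things in the scene. Friction and masses are not known exactly. Their poses are not given: they have to be found in the camera images.
- sieve: Round steel separating sieve on its receiver pan, one fixed unit: 231 mm outside diameter, 119 mm high, open on top, inside radius 105 mm. Origin: centre of its underside on the bench; z up. A slotted aluminium plate 4 mm thick lies across it, upper face 78 mm above the origin; the frame stands 41 mm above that face. The pan's floor under the plate is 4 mm above the origin.
- sieve_plate (a point): Centre of the plate's upper face (axes as the sieve's). The plate is solid to 46 mm radius; eight straight radial slots, 32 mm wide, run from there to the frame, along this x axis and every 45 degrees from it. The lands between them widen outward (34 mm at 84 mm radius). The stick (18 mm) would also fit into a slot: keep its end 3 to 7 mm above the plate.
- stand: Fixed stand for the stick: 90 x 90 x 12 mm dark steel foot with an upright steel tube in its middle, bore 26 mm, opening like a funnel to 52 mm at its mouth 82 mm above the bench. Origin: centre of the underside of the foot, on the tube's axis; z up.
- stand_floor (a point): Centre of the bottom of the stand's tube, 12 mm above the bench, where the end of the stick rests.
- stick: Loose stirring stick, 160 mm long, 0.11 kg, standing in the stand's tube: a round wooden rod of 18 mm diameter with a black rubber end (lower 96 mm), and above it a square black handle, 26 x 26 mm, from 96 to 160 mm. Origin: centre of its lower end; z runs up the stick to the handle; x and y are square to the handle's flats. Grip the handle from above on two facing flats.
- pinion: Loose dark toothed pinion (the workpiece), 58 mm diameter, 50 mm high, 0.6 kg, standing on the sieve's plate, too large for the slots. Origin: centre of its underside; z along its axis.
- cone_1_mid (a point): Loose light stone-coloured finishing cone, blunt, 22 mm high, 14 g, base 24 mm diameter and straight-sided for its lower 8 mm, standing on the sieve's plate on a land or on the solid middle; it slides when pushed and drops once it comes over a slot. This point: on its axis, 9 mm above its base (so about 87 mm above the bench while it stands on the plate; below 60 mm once it is through).
- cone_2_mid (a point): Loose light stone-coloured finishing cone, blunt, 22 mm high, 14 g, base 24 mm diameter and straight-sided for its lower 8 mm, standing on the sieve's plate on a land or on the solid middle; it slides when pushed and drops once it comes over a slot. This point: on its axis, 9 mm above its base (so about 87 mm above the bench while it stands on the plate; below 60 mm once it is through).
- cone_3_mid (a point): Loose light stone-coloured finishing cone, blunt, 22 mm high, 14 g, base 24 mm diameter and straight-sided for its lower 8 mm, standing on the sieve's plate on a land or on the solid middle; it slides when pushed and drops once it comes over a slot. This point: on its axis, 9 mm above its base (so about 87 mm above the bench while it stands on the plate; below 60 mm once it is through).
- cone_4_mid (a point): Loose light stone-coloured finishing cone, blunt, 22 mm high, 14 g, base 24 mm diameter and straight-sided for its lower 8 mm, standing on the sieve's plate on a land or on the solid middle; it slides when pushed and drops once it comes over a slot. This point: on its axis, 9 mm above its base (so about 87 mm above the bench while it stands on the plate; below 60 mm once it is through).
- cone_5_mid (a point): Loose light stone-coloured finishing cone, blunt, 22 mm high, 14 g, base 24 mm diameter and straight-sided for its lower 8 mm, standing on the sieve's plate on a land or on the solid middle; it slides when pushed and drops once it comes over a slot. This point: on its axis, 9 mm above its base (so about 87 mm above the bench while it stands on the plate; below 60 mm once it is through).
- cone_6_mid (a point): Loose light stone-coloured finishing cone, blunt, 22 mm high, 14 g, base 24 mm diameter and straight-sided for its lower 8 mm, standing on the sieve's plate on a land or on the solid middle; it slides when pushed and drops once it comes over a slot. This point: on its axis, 9 mm above its base (so about 87 mm above the bench while it stands on the plate; below 60 mm once it is through).
- cone_7_mid (a point): Loose light stone-coloured finishing cone, blunt, 22 mm high, 14 g, base 24 mm diameter and straight-sided for its lower 8 mm, standing on the sieve's plate on a land or on the solid middle; it slides when pushed and drops once it comes over a slot. This point: on its axis, 9 mm above its base (so about 87 mm above the bench while it stands on the plate; below 60 mm once it is through).
- cone_8_mid (a point): Loose light stone-coloured finishing cone, blunt, 22 mm high, 14 g, base 24 mm diameter and straight-sided for its lower 8 mm, standing on the sieve's plate on a land or on the solid middle; it slides when pushed and drops once it comes over a slot. This point: on its axis, 9 mm above its base (so about 87 mm above the bench while it stands on the plate; below 60 mm once it is through).
- plug_gauge: Bystander: black plug gauge standing on the bench, 28 mm diameter, 100 mm high. Origin: centre of its underside.
- micrometer: Bystander: outside micrometer lying on the bench, 56 x 137 x 16 mm. Origin: centre of its underside.
- oil_bottle: Bystander: white squeeze oil bottle with a red spout (the one near the stand), 53 mm diameter, 172 mm high, standing on the bench. Origin: centre of its underside.

How it is judged:
By the outcome, as a careful person would: the job done as asked, in the order asked, and still so for the second after the job is handed in, with the robot touching nothing.
It also fails if it takes over 72 s, if anything falls off the work surface, if the arm or the gripper's body presses on something with over 40 N, if the wrist force passes 120 N, or if a joint passes its speed limit or range.

## Working session

There is one attempt and no reset: what is moved stays moved. The work goes in short steps, Python scripts to look and compute and a shell command to move; the robot and the scene stay as the last step left them, time stands still between calls to the robot, and variables do not carry over. Pictures are saved under pics/ and viewed, at most 13 in all, crops included, and the job is handed in when it is done.

```bash
mkdir -p pics
cat > h.py <<'E'
import numpy as np, cv2
from scipy.spatial.transform import Rotation as R
from workcell import *
def T(name):
    m=camera_model(name)
    if name=='wrist':
        o=get_obs(); A=np.eye(4); A[:3,:3]=R.from_rotvec(o['orientation']).as_matrix(); A[:3,3]=o['ee_pos']
        return m,A@np.array(m['tool_from_camera'])
    A=np.eye(4); q=np.array(m['orientation'])
    A[:3,:3]=q if q.shape==(3,3) else R.from_rotvec(q).as_matrix(); A[:3,3]=m['origin']; return m,A
def snap(name,f=None):
    m,A=T(name); im=get_image(name)
    if f: cv2.imwrite('pics/'+f,im[:,:,::-1])
    return m,A,im
def w(A,p): return A[:3,:3]@np.array(p)+A[:3,3]
def pix(m,A,P):
    c=A[:3,:3].T@(np.array(P)-A[:3,3]); return m['fx']*c[0]/c[2]+m['cx'],m['fy']*c[1]/c[2]+m['cy']
def onplane(m,A,u,v,z):
    d=A[:3,:3]@np.array([(u-m['cx'])/m['fx'],(v-m['cy'])/m['fy'],1]); return A[:3,3]+d*(z-A[2,3])/d[2]
E
python3 - <<'E'
from h import *
np.set_printoptions(precision=1,suppress=True)
o=get_obs();print(o['t'],o['ee_pos'],o['orientation'],tip_extent)
ims=[]
for c in ['scene','side','wrist']:
    m,A,im=snap(c); ims.append(im[:,:,::-1]); print(c,m['fx'],A[:3,3],A[:3,2])
    for t in ['sieve_plate','stand','stand_floor','stick','pinion','cone_1_mid','plug_gauge','micrometer','oil_bottle','sieve']:
        for d in pinpoint(t,c)[:8 if 'cone' in t else 1]: print(' ',t,round(d['confidence'],2),w(A,d['xyz']))
cv2.imwrite('pics/a.png',ims[0]);cv2.imwrite('pics/b.png',ims[1]);cv2.imwrite('pics/c.png',ims[2])
E
```

```text
0.0 [185.6 596.2 238.9] [-0.5 -3.1  0. ] 17.0
scene 573.2239854400697 [ 140.  -440.   487.8] [ 0.4  0.8 -0.5]
  sieve_plate 0.85 [523.8 166.3  76.7]
  stand 0.58 [491.2 386.5  -1.7]
  stand_floor 0.7 [493.7 384.    9. ]
  pinion 0.93 [490.4 189.1  72.4]
  cone_1_mid 0.46 [444.5 192.6  85. ]
  cone_1_mid 0.21 [519.5 134.9  90.2]
  micrometer 0.57 [337.3 357.2   0.1]
  oil_bottle 0.56 [440.7 195.2  85.4]
  sieve 0.66 [521.4 166.    1.2]
side 479.8030970754817 [ 307.6 1012.6  412.2] [ 0.3 -0.9 -0.4]
  sieve_plate 0.75 [526.4 160.9  75.5]
  stand 0.69 [494.4 381.4   0.2]
  stand_floor 0.8 [487.3 386.3  14.7]
  stick 0.64 [550.5 171.7  86.5]
  pinion 0.56 [487.4 189.2  76.6]
  plug_gauge 0.96 [684.5 316.7  -4. ]
  micrometer 0.88 [332.5 362.1  -1.8]
  oil_bottle 0.9 [655.3 413.2  -2. ]
  sieve 0.71 [520.8 162.8   2. ]
wrist 348.5487556783566 [117.8 618.1 384.5] [ 0.3 -0.1 -1. ]
```

View pics/a.png

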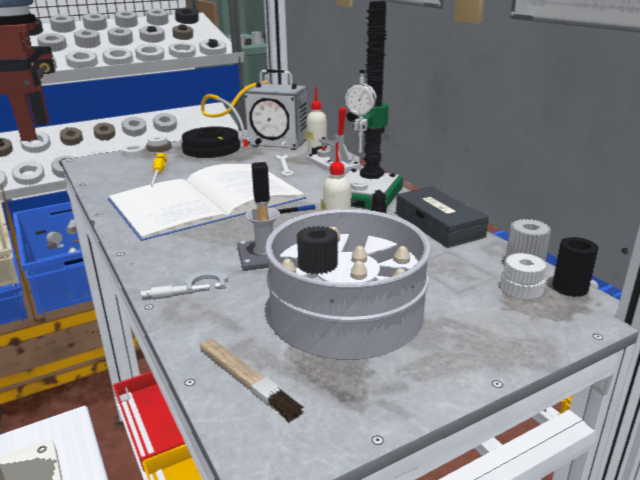

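View pics/b.png

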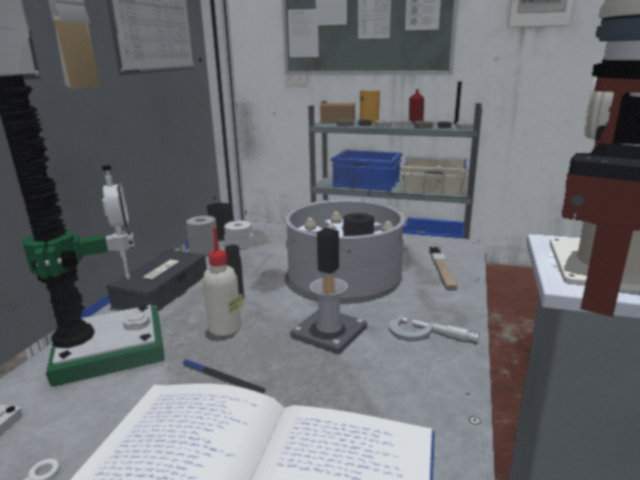

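The scene view shows the stick's black handle at (261,180), with the stand foot around (258,250). The sieve is centred around (347,275), with the pinion at (317,250) and cones at (358,262), (402,255) and others. In the side view the handle is at (328,250), the bottle at (222,300), and the micrometer at (435,328). Next I'll move the wrist camera to a point that covers both stand and sieve.

```bash
cat >> h.py <<'E'
def go(x,y,z,yaw=None):
    "yaw: heading of the tool y axis in world, deg (tool straight down); prints shift fractions, turn fractions"
    o=get_obs(); Rm=R.from_rotvec(o['orientation']).as_matrix()
    s=Rm.T@(np.array([x,y,z])-o['ee_pos'])/200
    t=np.zeros(3)
    if yaw is not None:
        a=np.radians(yaw); y_=np.array([np.cos(a),np.sin(a),0]); z_=np.array([0,0,-1.]); D=np.c_[np.cross(y_,z_),y_,z_]
        t=R.from_matrix(Rm.T@D).as_rotvec()/np.radians(30)
    print('row',np.round(s,3),np.round(t,3))
E
python3 - <<'E'
from h import *
go(185.6+157,596.2-153,280,70);go(500,290,320,90)
E
```

```text
row [-0.977 -0.5   -0.202] [-0.   -0.    0.09]
row [-1.956 -0.997 -0.402] [-0.    -0.    -0.576]
```

```bash
python3 -m jog '-0.2 -0.1 -0.2 0 0 0 -1; -0.98 -0.5 -0.2 0 0 0 -1;-0.98 -0.5 -0.2 0 0 0 -1;-0.98 -0.5 -0.2 0 0 0 -1;-0.98 -0.5 -0.2 0 0 0 -1;-0.98 -0.5 -0.2 0 0 0 -1'|tail -1
python3 -m jog '-0.98 -0.5 -0.2 0 0 -0.58 -1;-0.98 -0.5 -0.2 0 0 -0.58 -1;-0.98 -0.5 -0.2 0 0 -0.58 -1;-0.98 -0.5 -0.2 0 0 -0.58 -1;-0.98 -0.5 -0.2 0 0 -0.58 -1;-0.98 -0.5 -0.2 0 0 -0.58 -1;-0.98 -0.5 -0.2 0 0 -0.58 -1'|tail -1
python3 - <<'E'
from h import *
np.set_printoptions(precision=1,suppress=True)
m,A,im=snap('wrist','d.png')
print(get_obs()['t'],A[:3,3],A[:3,2])
for t in ['sieve_plate','stand','stand_floor','stick','pinion','cone_1_mid','plug_gauge','oil_bottle','sieve']:
    for d in pinpoint(t,'wrist')[:8 if 'cone' in t else 1]: print(' ',t,round(d['confidence'],2),w(A,d['xyz']))
np.savez('d.npz',A=A)
E
```

```text
grasp_force: 0.0
grasp_force: 0.0
3.0 [429.3 289.4 464.4] [ 0.3  0.  -1. ]
  sieve_plate 0.63 [522.4 166.3  79.3]
  stand 0.64 [495.  386.8  -0. ]
  stick 0.76 [490.2 384.1   9.6]
  pinion 0.95 [489.6 191.2  76.7]
  cone_1_mid 0.89 [445.4 189.5  89.7]
  plug_gauge 0.72 [687.3 318.4  -0.5]
  oil_bottle 0.87 [660.2 420.7   1.3]
  sieve 0.79 [527.  165.2  -1.2]
```

View pics/d.png

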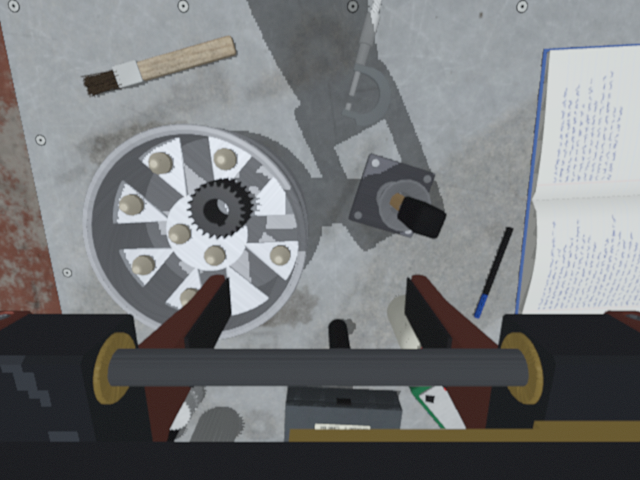

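The wrist view shows the handle top at about (425,218). All eight cones are on the plate, at (160,162), (225,158), (130,204), (179,233), (143,265), (214,255), (280,255) and (190,297). The pinion is at (222,208). Next I'll measure the handle's yaw, the slot phase and the cone positions.

Run:
```python
from h import *
np.set_printoptions(precision=1,suppress=True)
m=camera_model('wrist'); A=np.load('d.npz')['A']; im=cv2.imread('pics/d.png')
g=cv2.cvtColor(im,cv2.COLOR_BGR2GRAY)
print('cones',[list(np.round(onplane(m,A,u,v,87)[:2],0)) for u,v in [(160,162),(225,158),(130,204),(179,233),(143,265),(214,255),(280,255),(190,297)]])
print('pin',onplane(m,A,222,208,128))
# sieve rim centre: ellipse pixel check
for c in [(524,166),(522,164),(526,164),(522,168)]:
    best=[]
    for r in (62,90,97):
        th=np.arange(360); p=np.array([pix(m,A,(c[0]+r*np.cos(np.radians(t)),c[1]+r*np.sin(np.radians(t)),78)) for t in th])
        val=g[np.clip(p[:,1].round().astype(int),0,479),np.clip(p[:,0].round().astype(int),0,639)].astype(float)
        ok=p[:,1]<290
        b=(val>175)[ok].astype(float); f=np.exp(1j*8*np.radians(th[ok])); best.append((np.degrees(np.angle((b-b.mean())@f))/8))
    print(c,'land phase deg',np.array(best))
mk=outline_of('stick','wrist'); 
mask=(g<45).astype(np.uint8)[185:250,385:460]
n,l,st,_=cv2.connectedComponentsWithStats(mask); k=1+st[1:,4].argmax(); print(st[k])
cr=cv2.resize(im[150:270,350:470],(600,600),interpolation=cv2.INTER_CUBIC)
cr=np.clip(cr.astype(float)*1.0,0,255); cr=(255*(cr/255)**0.45).astype(np.uint8)
# second crop: sieve with overlay of fitted plate
ov=cv2.resize(im[110:350,70:320],(750,720)); 
cv2.imwrite('pics/e.png',cr)
```

```text
cones [[np.float64(445.0), np.float64(123.0)], [np.float64(441.0), np.float64(192.0)], [np.float64(490.0), np.float64(85.0)], [np.float64(522.0), np.float64(135.0)], [np.float64(560.0), np.float64(90.0)], [np.float64(548.0), np.float64(172.0)], [np.float64(548.0), np.float64(247.0)], [np.float64(599.0), np.float64(140.0)]]
pin [487.  196.4 128. ]
(524, 166) land phase deg [-19.6  21.  -18.5]
(522, 164) land phase deg [-18.6  21.5 -18.9]
(526, 164) land phase deg [-19.8  21.5 -19.4]
(522, 168) land phase deg [-18.9  22.1 -18.6]
[  13   12   48   41 1268]
```

View pics/e.png

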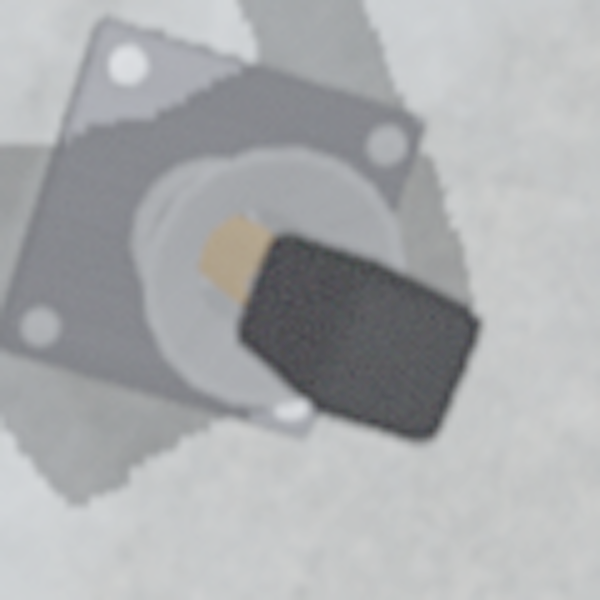

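Run:
```python
from h import *
from scipy.optimize import minimize
np.set_printoptions(precision=1,suppress=True)
m=camera_model('wrist'); A=np.load('d.npz')['A']; im=cv2.imread('pics/d.png')
g=cv2.GaussianBlur(cv2.cvtColor(im,cv2.COLOR_BGR2GRAY),(5,5),0).astype(float)
c=[onplane(m,A,350+u/5,150+v/5,172)[:2] for u,v in [(480,322),(432,440),(315,405)]]
print('corners',c); 
for i in (0,1):
    d=c[i+1]-c[i]; print(np.hypot(*d),np.degrees(np.arctan2(d[1],d[0]))%90)
print('top centre',(c[0]+c[2])/2)
F=[onplane(m,A,350+u/5,150+v/5,12)[:2] for u,v in [(105,15),(425,125),(0,345),(305,437)]]; print('foot',F,np.mean(F,axis=0))
rr,tt=np.meshgrid(np.arange(56,98,3),np.radians(np.arange(0,360,1.5)))
def cost(p):
    cx,cy,ph=p; X=cx+rr*np.cos(tt);Y=cy+rr*np.sin(tt)
    a=(tt-np.radians(ph)+np.pi/8)%(np.pi/4)-np.pi/8
    slot=1/(1+np.exp((abs(rr*np.sin(a))-16)/1.0))
    C=np.stack([X-A[0,3],Y-A[1,3],np.full_like(X,78-A[2,3])],-1)@A[:3,:3]
    u=m['fx']*C[...,0]/C[...,2]+m['cx'];v=m['fy']*C[...,1]/C[...,2]+m['cy']
    val=cv2.remap(g.astype(np.float32),u.astype(np.float32),v.astype(np.float32),1)
    ok=v<288
    return np.corrcoef(slot[ok],val[ok])[0,1]
best=min(((cost((x,y,p)),x,y,p) for x in range(514,534,2) for y in range(156,176,2) for p in np.arange(-22,22.5,1.5)))
r=minimize(cost,best[1:],method='Nelder-Mead'); print(best,r.x,r.fun)
x0,y0=r.x[:2]
for u,v in [(160,162),(225,158),(130,204),(179,233),(143,265),(214,255),(280,255),(190,297)]:
    P=onplane(m,A,u,v,87)-[x0,y0,0]; print(P[:2],np.hypot(*P[:2]),np.degrees(np.arctan2(P[1],P[0])))
```

```text
corners [array([484.8, 398.9]), array([505.6, 392.6]), array([499.4, 371.8])]
21.69821370676894 73.13389758999598
21.658588147247738 73.28988478524079
top centre [492.1 385.3]
foot [array([436.9, 356.7]), array([464.1, 439.7]), array([521.4, 332.5]), array([546.5, 414.9])] [492.2 385.9]
(np.float64(-0.6932955657782296), 522, 164, np.float64(3.5)) [522.5 163.9   3.2] -0.6971353569176485
[-77.5 -40.8] 87.60409578294154 -152.25814903982604
[-81.7  28.1] 86.39061653345108 160.9975067416466
[-32.9 -78.8] 85.34106818947484 -112.65526840015706
[ -0.4 -28.8] 28.770978842002883 -90.73502776962957
[ 37.3 -73.8] 82.70801492355481 -63.19774257738724
[25.3  8.2] 26.59369850172321 18.02156100982608
[25.3 83.1] 86.80621798070436 73.08590648486165
[ 76.9 -23.9] 80.5280241739085 -17.285814237880604
```

Run:
```python
from h import *
go(492,385.5,220,73);go(492,385.5,138,73)
print(get_obs()['qpos'])
```

```text
row [0.041 0.48  0.498] [-0.    -0.     0.571]
row [0.041 0.48  0.908] [-0.    -0.     0.571]
[ 5.03936342e-01  2.71549338e-01  1.65740233e+00 -2.61273276e-06
  1.21268234e+00 -1.06918958e+00]
```

```bash
python3 -m jog '0.04 0.24 0 0 0 0.28 -1; 0.04 0.48 0 0 0 0.57 -1; 0.04 0.48 0.25 0 0 0.57 -1; 0.04 0.48 0.5 0 0 0.57 -1; 0.04 0.48 0.7 0 0 0.57 -1;0.04 0.48 0.91 0 0 0.57 -1;0.04 0.48 0.91 0 0 0.57 -1;0.04 0.48 0.91 0 0 0.57 -1'|tail -6
python3 -m jog '0 0 0 0 0 0 1;0 0 0 0 0 0 1;0 0 0 0 0 0 1;0 0 0 0 0 0 1;0 0 0 0 0 0 1;0 0 0 0 0 0 1;0 0 0 0 0 0 1;0 0 0 0 0 0 1'; python3 -c "
from h import *
o=get_obs();print(o['ee_pos'],o['orientation'],o['ft_force'],o['moment'])"
```

```text
t: 4.3
ee_pos: [492.5, 385.3, 137.9]
orientation: [-0.464, -3.106, 0.001]
ft_force: [0.3, 0.3, 0.8]
width: 87.8
grasp_force: 0.0
t: 5.1
ee_pos: [492.3, 385.2, 137.6]
orientation: [-0.464, -3.107, 0.0]
ft_force: [-0.5, 0.3, 0.2]
width: 27.3
grasp_force: 0.0
[492.3171967  385.22724834 137.57592975] [-4.64035289e-01 -3.10693663e+00  2.80288344e-04] [-0.48318006  0.33501504  0.24683752] [ 0.01706095 -0.03762242 -0.02888252]
```

```bash
python3 -m jog '0 0 0 0 0 0 1;0 0 0 0 0 0 1;0 0 0 0 0 0 1;0 0 0 0 0 0 1'|tail -2; python3 -m jog '0 0 -0.1 0 0 0 1;0 0 -0.25 0 0 0 1;0 0 -0.4 0 0 0 1;0 0 -0.55 0 0 0 1;0 0 -0.7 0 0 0 1;0 0 -0.7 0 0 0 1;0 0 -0.7 0 0 0 1'
python3 - <<'E'
from h import *
np.set_printoptions(precision=1,suppress=True)
for c in ['scene','side','wrist']:
    m,A,im=snap(c,'f_%s.png'%c)
    for d in pinpoint('stick',c)[:1]: print(c,d['confidence'],w(A,d['xyz']))
go(522.5+2,163.9-5,210)
E
```

```text
width: 25.9
grasp_force: 30.0
t: 6.2
ee_pos: [492.3, 385.2, 277.6]
orientation: [0.464, 3.107, 0.001]
ft_force: [-0.5, -0.5, -2.0]
width: 26.2
grasp_force: 30.0
scene 0.68 [495.3 386.9 152.3]
side 0.74 [494.2 388.5 151.8]
wrist 0.97 [485.3 381.6 148.3]
row [-0.5 -1.   0.3] [0. 0. 0.]
```

View pics/f_side.png

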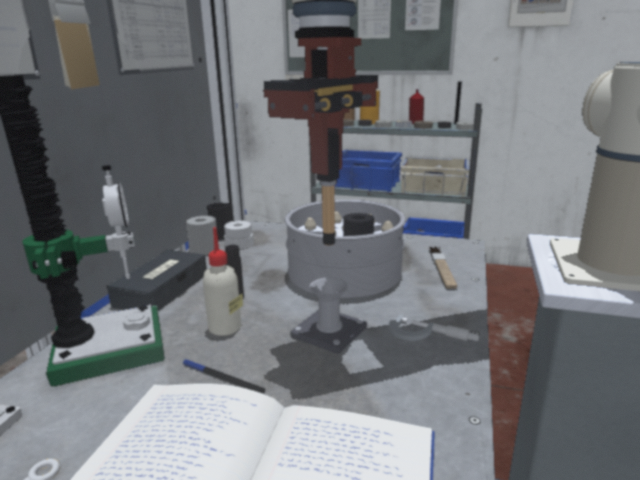

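The stick is held upright, its end at about (328,238) in the side view and clear above the stand. I'll enter the sieve at the plate's clear middle.

```bash
cat >> h.py <<'E'
C=np.array([522.5,163.9])
def path(pts,z=209):
    o=get_obs(); Rm=R.from_rotvec(o['orientation']).as_matrix()
    for i in range(0,len(pts),8):
        base=o['ee_pos'] if i==0 else np.r_[C+pts[i-1],z]
        if i==0 : base=np.r_[base[:2],z] if abs(base[2]-z)<3 else base
        print('; '.join('%.2f %.2f %.2f 0 0 0 1'%tuple(Rm.T@(np.r_[C+p,z]-base)/200+0.) for p in pts[i:i+8]))
E
python3 -m jog '-0.12 -0.25 0 0 0 0 1;-0.25 -0.5 0 0 0 0 1;-0.37 -0.75 0 0 0 0 1;-0.5 -1 0 0 0 0 1;-0.5 -1 0 0 0 0 1;-0.5 -1 0 0 0 0 1' |head -2
python3 -m jog '0 0 0.15 0 0 0 1;0 0 0.28 0 0 0 1;0 0 0.345 0 0 0 1;0 0 0.345 0 0 0 1;0 0 0.345 0 0 0 1'
python3 - <<'E'
from h import *
path([(0,-7),(-1,-14),(-1,-22),(0,-31),(1,-40),(3,-50),(4,-60),(4,-68), (2,-50),(1,-30),(0,-10),(1,4),(3,11),(3,11),(8,11),(15,10), (24,8),(33,7),(42,6),(52,4),(62,3),(70,3)])
E
```

```text
t: 7.1
ee_pos: [529.8, 161.9, 277.2]
t: 7.6
ee_pos: [529.9, 165.5, 209.0]
orientation: [0.463, 3.107, 0.0]
ft_force: [-0.2, -0.2, -1.1]
width: 26.2
grasp_force: 30.0
0.02 -0.05 -0.00 0 0 0 1; 0.02 -0.09 -0.00 0 0 0 1; 0.01 -0.12 -0.00 0 0 0 1; -0.01 -0.17 -0.00 0 0 0 1; -0.03 -0.21 -0.00 0 0 0 1; -0.05 -0.25 -0.00 0 0 0 1; -0.07 -0.30 -0.00 0 0 0 1; -0.09 -0.34 -0.00 0 0 0 1
0.04 0.08 0.00 0 0 0 1; 0.07 0.18 0.00 0 0 0 1; 0.10 0.27 0.00 0 0 0 1; 0.12 0.34 0.00 0 0 0 1; 0.12 0.38 0.00 0 0 0 1; 0.12 0.38 0.00 0 0 0 1; 0.10 0.38 0.00 0 0 0 1; 0.06 0.39 0.00 0 0 0 1
-0.05 0.00 0.00 0 0 0 1; -0.09 0.01 0.00 0 0 0 1; -0.13 0.02 0.00 0 0 0 1; -0.19 0.03 0.00 0 0 0 1; -0.23 0.04 0.00 0 0 0 1; -0.27 0.05 0.00 0 0 0 1
```

```bash
python3 -m jog '0.02 -0.05 0 0 0 0 1; 0.02 -0.09 0 0 0 0 1; 0.01 -0.12 0 0 0 0 1; -0.01 -0.17 0 0 0 0 1; -0.03 -0.21 0 0 0 0 1; -0.05 -0.25 0 0 0 0 1; -0.07 -0.30 0 0 0 0 1; -0.09 -0.34 0 0 0 0 1'|head -4
python3 - <<'E'
from h import *
o=get_obs(); print(o['ee_pos'][:2]-C)
m,A,im=snap('wrist'); cv2.imwrite('pics/g.png',im[:,:,::-1])
_,_,i2=snap('scene'); cv2.imwrite('pics/g2.png',cv2.resize(i2[190:350,240:450,::-1],None,fx=3,fy=3))
for d in pinpoint('cone_1_mid','wrist'): print(round(d['confidence'],2),(w(A,d['xyz'])-np.r_[C,0]).round(1))
E
```

```text
t: 8.4
ee_pos: [527.0, 93.4, 208.6]
orientation: [-0.465, -3.107, 0.0]
ft_force: [0.7, -0.6, -0.2]
[  4.50800127 -70.49358322]
```

View pics/g.png

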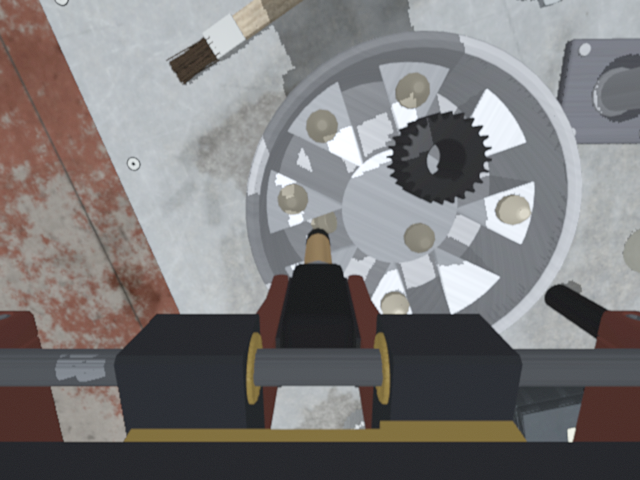

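The wrist view shows cone 4 gone from the middle, with a faint shape below the plate at (320,220). Cones on the plate are at (412,90), (322,125), (292,198), (419,237), (513,210) and (394,303), and one is hidden behind the hand.

Run:
```python
from h import *
m,A=T('wrist')
for u,v,z in [(412,90,87),(322,125,87),(292,198,87),(419,237,87),(513,210,87),(394,303,87),(440,157,128),(320,220,15)]: print((onplane(m,A,u,v,z)[:2]-C).round(1))
path([(2,-50),(1,-30),(0,-10),(1,4),(3,11),(3,11)])
```

```text
[-80.8  26.2]
[-77.  -41.5]
[-32.9 -78.9]
[25.8  7.3]
[26.1 81.5]
[ 75.2 -25.1]
[-34.9  22.7]
[  4.2 -67.3]
0.04 0.09 0.00 0 0 0 1; 0.08 0.19 0.00 0 0 0 1; 0.11 0.28 0.00 0 0 0 1; 0.13 0.35 0.00 0 0 0 1; 0.13 0.39 0.00 0 0 0 1; 0.13 0.39 0.00 0 0 0 1
```

```bash
python3 -m jog '0.04 0.09 0 0 0 0 1; 0.08 0.19 0 0 0 0 1; 0.11 0.28 0 0 0 0 1; 0.13 0.35 0 0 0 0 1; 0.13 0.39 0 0 0 0 1; 0.13 0.39 0 0 0 0 1; 0.10 0.39 0 0 0 0 1; 0.07 0.40 0 0 0 0 1'|head -2
python3 -m jog '-0.05 0 0 0 0 0 1; -0.09 0.01 0 0 0 0 1; -0.13 0.02 0 0 0 0 1; -0.19 0.03 0 0 0 0 1; -0.23 0.04 0 0 0 0 1; -0.27 0.05 0 0 0 0 1; -0.27 0.05 0 0 0 0 1'|sed -n '1,2p;4p'
python3 - <<'E'
from h import *
o=get_obs(); print(o['ee_pos'][:2]-C)
a=np.arange(11,380,8); r=np.interp(a,[11,20,73,161,208,247,297,342,380],[80,85,86,85.5,87,85.5,83,80,80])
path([(q*np.cos(np.radians(t)),q*np.sin(np.radians(t))) for q,t in zip(r,a)])
E
```

```text
t: 9.35
ee_pos: [537.2, 174.4, 208.6]
t: 10.05
ee_pos: [592.6, 168.8, 208.6]
ft_force: [-0.1, 0.2, -1.1]
[70.13878038  4.89707557]
-0.02 0.06 0.00 0 0 0 1; -0.01 0.12 0.00 0 0 0 1; 0.02 0.17 0.00 0 0 0 1; 0.07 0.21 0.00 0 0 0 1; 0.11 0.24 0.00 0 0 0 1; 0.17 0.27 -0.00 0 0 0 1; 0.22 0.29 -0.00 0 0 0 1; 0.28 0.30 -0.00 0 0 0 1
0.06 0.00 -0.00 0 0 0 1; 0.12 -0.00 -0.00 0 0 0 1; 0.18 -0.02 -0.00 0 0 0 1; 0.23 -0.04 -0.00 0 0 0 1; 0.28 -0.07 -0.00 0 0 0 1; 0.33 -0.11 -0.00 0 0 0 1; 0.37 -0.15 -0.00 0 0 0 1; 0.41 -0.20 -0.00 0 0 0 1
0.03 -0.05 -0.00 0 0 0 1; 0.05 -0.11 -0.00 0 0 0 1; 0.06 -0.17 -0.00 0 0 0 1; 0.06 -0.23 -0.00 0 0 0 1; 0.06 -0.29 -0.00 0 0 0 1; 0.05 -0.35 -0.00 0 0 0 1; 0.03 -0.40 -0.00 0 0 0 1; 0.00 -0.46 -0.00 0 0 0 1
-0.03 -0.05 0.00 0 0 0 1; -0.08 -0.09 0.00 0 0 0 1; -0.13 -0.13 0.00 0 0 0 1; -0.18 -0.16 0.00 0 0 0 1; -0.23 -0.18 0.00 0 0 0 1; -0.29 -0.19 0.00 0 0 0 1; -0.35 -0.20 0.00 0 0 0 1; -0.41 -0.19 0.00 0 0 0 1
-0.06 0.01 0.00 0 0 0 1; -0.11 0.03 0.00 0 0 0 1; -0.16 0.06 0.00 0 0 0 1; -0.21 0.09 0.00 0 0 0 1; -0.25 0.13 0.00 0 0 0 1; -0.29 0.18 0.00 0 0 0 1; -0.32 0.23 0.00 0 0 0 1; -0.34 0.28 0.00 0 0 0 1
-0.01 0.06 0.00 0 0 0 1; -0.02 0.11 0.00 0 0 0 1; -0.02 0.17 0.00 0 0 0 1; -0.01 0.22 0.00 0 0 0 1; 0.01 0.28 0.00 0 0 0 1; 0.03 0.33 0.00 0 0 0 1; 0.06 0.37 0.00 0 0 0 1
```

```bash
python3 -m jog '-0.02 0.06 0 0 0 0 1; -0.01 0.12 0 0 0 0 1; 0.02 0.17 0 0 0 0 1; 0.07 0.21 0 0 0 0 1; 0.11 0.24 0 0 0 0 1; 0.17 0.27 0 0 0 0 1; 0.22 0.29 0 0 0 0 1; 0.28 0.30 0 0 0 0 1'|sed -n '1,2p;4p'
python3 -m jog '0.06 0 0 0 0 0 1; 0.12 0 0 0 0 0 1; 0.18 -0.02 0 0 0 0 1; 0.23 -0.04 0 0 0 0 1; 0.28 -0.07 0 0 0 0 1; 0.33 -0.11 0 0 0 0 1; 0.37 -0.15 0 0 0 0 1; 0.41 -0.20 0 0 0 0 1'|sed -n '1,2p;4p'
python3 -m jog '0.03 -0.05 0 0 0 0 1; 0.05 -0.11 0 0 0 0 1; 0.06 -0.17 0 0 0 0 1; 0.06 -0.23 0 0 0 0 1; 0.06 -0.29 0 0 0 0 1; 0.05 -0.35 0 0 0 0 1; 0.03 -0.40 0 0 0 0 1; 0 -0.46 0 0 0 0 1'|sed -n '1,2p;4p'
python3 - <<'E'
from h import *
o=get_obs(); p=o['ee_pos'][:2]-C; print(p,np.hypot(*p),np.degrees(np.arctan2(p[1],p[0]))%360)
m,A,im=snap('wrist','i.png')
a=np.arange(243,380,8); r=np.interp(a,[208,247,297,342,380],[87,85.5,83,80,80])
path([(q*np.cos(np.radians(t)),q*np.sin(np.radians(t))) for q,t in zip(r,a)])
E
```

```text
t: 10.85
ee_pos: [554.6, 243.2, 208.8]
ft_force: [-0.2, 0.7, -0.1]
t: 11.65
ee_pos: [464.6, 227.7, 208.7]
ft_force: [-0.2, 0.1, -1.0]
t: 12.45
ee_pos: [438.7, 139.4, 208.8]
ft_force: [0.9, -0.3, -0.9]
[-83.79013151 -24.48423081] 87.29412177463658 196.28883796069664
-0.29 -0.18 0.00 0 0 0 1; -0.35 -0.18 0.00 0 0 0 1; -0.41 -0.18 0.00 0 0 0 1; -0.46 -0.16 0.00 0 0 0 1; -0.52 -0.14 0.00 0 0 0 1; -0.57 -0.12 0.00 0 0 0 1; -0.62 -0.08 0.00 0 0 0 1; -0.66 -0.04 0.00 0 0 0 1
-0.04 0.05 -0.00 0 0 0 1; -0.06 0.10 -0.00 0 0 0 1; -0.08 0.15 -0.00 0 0 0 1; -0.10 0.20 -0.00 0 0 0 1; -0.10 0.26 -0.00 0 0 0 1; -0.10 0.32 -0.00 0 0 0 1; -0.09 0.37 -0.00 0 0 0 1; -0.08 0.42 -0.00 0 0 0 1
0.02 0.05 -0.00 0 0 0 1; 0.05 0.10 -0.00 0 0 0 1
```

View pics/i.png

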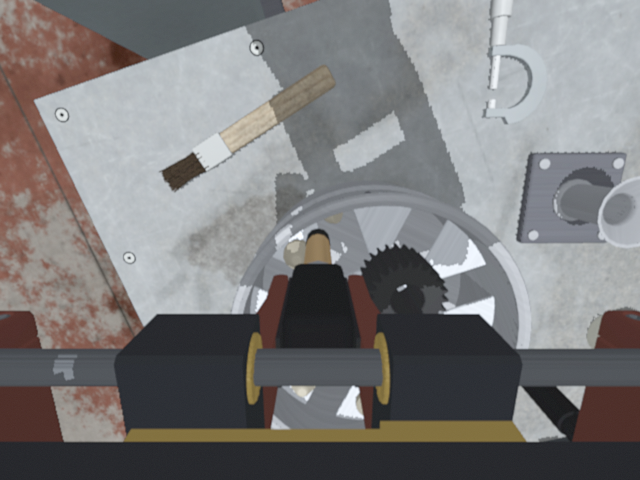

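The wrist view shows the swept lands empty and a cone below the plate near (333,218). The next cone is just ahead of the stick at (295,252). I'll carry on round the circle.

```bash
python3 -m jog '-0.03 -0.05 0 0 0 0 1; -0.08 -0.09 0 0 0 0 1; -0.13 -0.13 0 0 0 0 1; -0.18 -0.16 0 0 0 0 1; -0.23 -0.18 0 0 0 0 1; -0.29 -0.19 0 0 0 0 1; -0.35 -0.20 0 0 0 0 1; -0.41 -0.19 0 0 0 0 1'|sed -n '1,2p;4p'
python3 -m jog '-0.06 0.01 0 0 0 0 1; -0.11 0.03 0 0 0 0 1; -0.16 0.06 0 0 0 0 1; -0.21 0.09 0 0 0 0 1; -0.25 0.13 0 0 0 0 1; -0.29 0.18 0 0 0 0 1; -0.32 0.23 0 0 0 0 1; -0.34 0.28 0 0 0 0 1'|sed -n '1,2p;4p'
python3 -m jog '-0.01 0.06 0 0 0 0 1; -0.02 0.11 0 0 0 0 1; -0.02 0.17 0 0 0 0 1; -0.01 0.22 0 0 0 0 1; 0.01 0.28 0 0 0 0 1; 0.03 0.33 0 0 0 0 1; 0.06 0.37 0 0 0 0 1'|sed -n '1,2p;4p'
python3 - <<'E'
from h import *
np.set_printoptions(precision=3,suppress=True)
o=get_obs(); p=o['ee_pos'][:2]-C; print(p,np.hypot(*p),np.degrees(np.arctan2(p[1],p[0]))%360,o['width'])
go(*o['ee_pos'][:2],278)
go(492.4,385.3,278)
E
```

```text
t: 13.3
ee_pos: [506.8, 79.6, 208.6]
ft_force: [0.3, -0.1, -0.9]
t: 14.1
ee_pos: [588.0, 114.6, 208.7]
ft_force: [-0.4, 0.3, -1.3]
t: 14.8
ee_pos: [597.1, 189.0, 208.7]
ft_force: [-0.3, 0.3, -2.0]
[74.649 25.149] 78.77179371888143 18.618414273596812 25.797414294937703
row [-0.     0.    -0.347] [0. 0. 0.]
row [ 0.787  0.786 -0.347] [0. 0. 0.]
```

Next I'll lift the stick and look before putting it back.

```bash
python3 -m jog '0 0 -0.12 0 0 0 1;0 0 -0.3 0 0 0 1;0 0 -0.35 0 0 0 1;0.12 0.12 -0.35 0 0 0 1;0.25 0.25 -0.35 0 0 0 1;0.4 0.4 -0.35 0 0 0 1;0.4 0.4 -0.35 0 0 0 1;0.4 0.4 -0.35 0 0 0 1'|sed -n '1,2p;4p'
python3 - <<'E'
from h import *
m,A,im=snap('wrist','j.png'); _,_,i2=snap('scene'); _,_,i3=snap('side')
a=cv2.resize(i2[195:300,260:440],(600,350)); b=cv2.resize(i3[190:280,270:420],(400,240))
for c in ('wrist','scene'):
    A=T(c)[1]
    for d in pinpoint('cone_1_mid',c): print(c,round(d['confidence'],2),(w(A,d['xyz'])-np.r_[C,0]).round(1))
q=np.zeros((590,620,3),np.uint8); q[:350,:600]=a; q[350:590,:400]=b
cv2.imwrite('pics/k.png',q[:,:,::-1])
E
```

```text
t: 15.6
ee_pos: [543.4, 288.5, 278.0]
ft_force: [-0.5, -0.8, -1.7]
wrist 0.52 [-84.6 -13.3  15.5]
```

View pics/j.png

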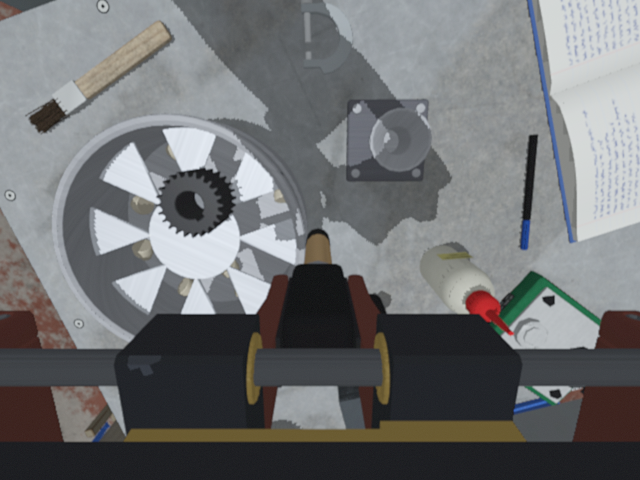

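View pics/k.png

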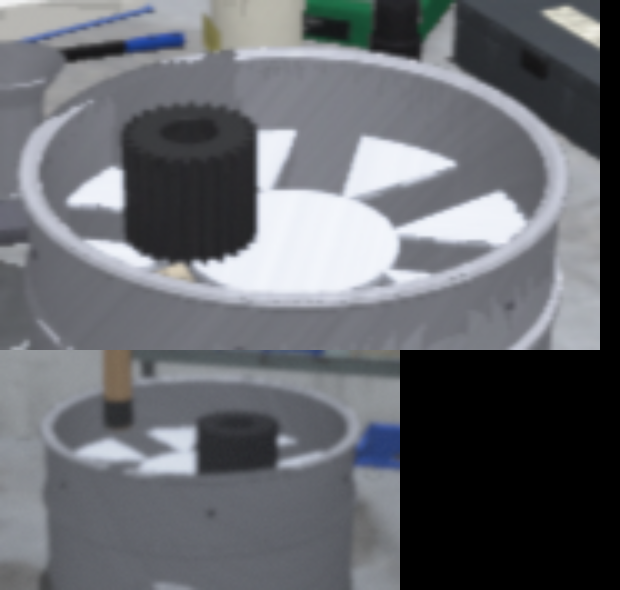

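Run:
```python
from h import *
np.set_printoptions(precision=3,suppress=True)
m,A=T('wrist')
for uv in [(140,205),(143,248),(185,286),(152,155)]:
  print([(p:=onplane(m,A,*uv,z)[:2]-C).round(0).tolist()+[round(np.hypot(*p))]+[round(np.degrees(np.arctan2(p[1],p[0]))-3.2)%45] for z in (13,87)])
m,A=T('scene')
print([(p:=onplane(m,A,313.4,276.6,z)[:2]-C).round(0).tolist()+[round(np.degrees(np.arctan2(p[1],p[0]))-3.2)%45] for z in (13,78,87)])
go(492.4,385.3,278); print(get_obs()['width'])
```

```text
[[-44.0, -77.0, 89, 12], [-44.0, -37.0, 58, 37]]
[[6.0, -96.0, 96, 0], [-3.0, -53.0, 53, 38]]
[[67.0, -66.0, 94, 42], [47.0, -28.0, 55, 11]]
[[-93.0, -40.0, 101, 20], [-84.0, -6.0, 84, 1]]
[[-4.0, 96.0, 44], [-56.0, 0.0, 42], [-63.0, -13.0, 9]]
row [0.394 0.394 0.002] [0. 0. 0.]
25.60913953728103
```

The plate looks clear, but I want to rule out any cones wedged in the slots. I'll take one more view from above the sieve.

```bash
python3 -m jog '0 -0.2 0 0 0 0 1;-0.14 -0.35 0 0 0 0 1;-0.28 -0.5 0 0 0 0 1;-0.42 -0.64 0 0 0 0 1;-0.56 -0.64 0 0 0 0 1;-0.56 -0.64 0 0 0 0 1;-0.56 -0.64 0 0 0 0 1'|sed -n '1,2p'
python3 - <<'E'
from h import *
np.set_printoptions(precision=3,suppress=True)
m,A,im=snap('wrist')
for d in pinpoint('cone_1_mid','wrist'): print(round(d['confidence'],2),(w(A,d['xyz'])-np.r_[C,0]).round(1))
print(A[:3,3]-np.r_[C,0])
cv2.imwrite('pics/l.png',cv2.resize(im[0:330,100:540,::-1],(800,600),interpolation=cv2.INTER_CUBIC))
go(492.4,385.3,278)
E
```

```text
t: 16.55
ee_pos: [614.0, 131.7, 278.2]
0.6 [-87.8  -8.6  17.6]
[ 23.673 -11.077 423.135]
row [0.947 1.031 0.002] [0. 0. 0.]
```

View pics/l.png

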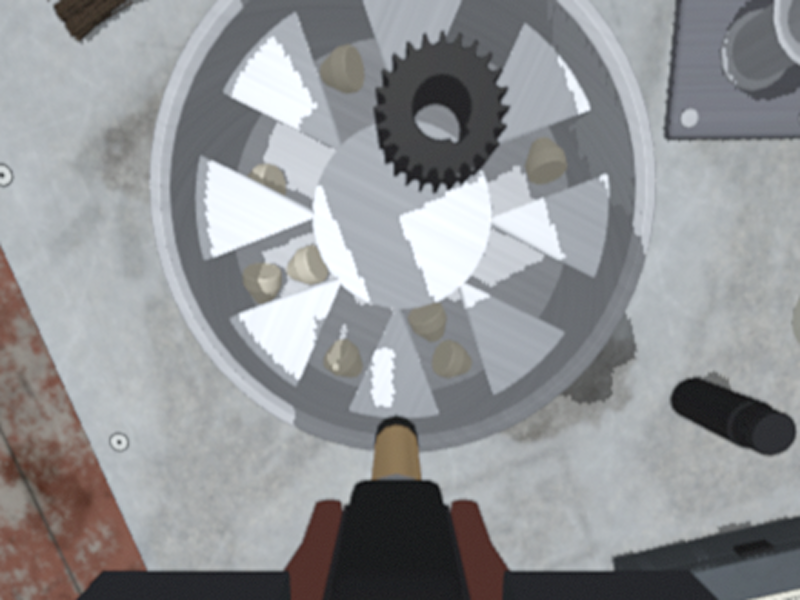

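All eight cones lie in the pan below the plate, at (342,68), (268,177), (308,262), (264,280), (343,357), (430,320), (450,358) and (545,160) in the crop. Only the pinion is left on the plate, so I'll return the stick.

```bash
python3 -m jog '0.15 0.15 0 0 0 0 1;0.32 0.33 0 0 0 0 1;0.48 0.5 0 0 0 0 1;0.63 0.66 0 0 0 0 1;0.78 0.82 0 0 0 0 1;0.9 0.95 0 0 0 0 1;0.9 0.95 0 0 0 0 1;0.9 0.95 0 0 0 0 1'|sed -n '1,2p'
python3 - <<'E'
from h import *
np.set_printoptions(precision=3,suppress=True)
go(492.4,385.3,278);go(492.4,385.3,138.6)
m,A,im=snap('wrist')
E
```

```text
t: 17.45
ee_pos: [496.0, 367.9, 278.7]
row [0.042 0.078 0.003] [0. 0. 0.]
row [0.042 0.079 0.7  ] [0. 0. 0.]
```

```bash
python3 -m jog '0.042 0.079 0 0 0 0 1;0.042 0.079 0 0 0 0 1;0.042 0.079 0.15 0 0 0 1;0.042 0.079 0.3 0 0 0 1;0.042 0.079 0.4 0 0 0 1;0.042 0.079 0.4 0 0 0 1'
python3 -c "
from h import *
np.set_printoptions(precision=3,suppress=True)
for c in ['scene','side']:
    m,A,im=snap(c)
    for d in pinpoint('stick',c)[:1]: print(c,d['confidence'],w(A,d['xyz']))
go(492.4,385.3,138.5)"
```

```text
t: 18.1
ee_pos: [492.6, 382.8, 195.6]
orientation: [-0.465, -3.103, 0.007]
ft_force: [-0.8, 0.1, -0.7]
width: 25.7
grasp_force: 30.0
scene 0.77 [492.975 382.087  69.653]
side 0.58 [497.953 387.024  74.671]
row [ 0.013 -0.002  0.308] [0. 0. 0.]
```

```bash
python3 -m jog '0 0 0.05 0 0 0 1;0 0 0.12 0 0 0 1;0 0 0.18 0 0 0 1;0 0 0.18 0 0 0 1'
python3 -c "
from h import *
np.set_printoptions(precision=3,suppress=True)
go(492.4,385.3,138.5)"
```

```text
t: 18.7
ee_pos: [492.5, 383.6, 160.1]
orientation: [-0.464, -3.104, 0.005]
ft_force: [-0.7, 0.5, -0.4]
width: 25.5
grasp_force: 30.0
row [0.003 0.008 0.108] [0. 0. 0.]
```

```bash
python3 -m jog '0.002 0.008 0.05 0 0 0 1;0.002 0.008 0.1 0 0 0 1;0.002 0.008 0.105 0 0 0 1;0.002 0.008 0.105 0 0 0 1;0.002 0.008 0.105 0 0 0 1'
```

```text
t: 19.2
ee_pos: [494.1, 386.4, 141.9]
orientation: [0.464, 3.107, 0.0]
ft_force: [0.3, -0.1, -1.7]
width: 26.0
grasp_force: 30.0
```

```bash
python3 -m jog '0 0 0 0 0 0 1;0 0 0 0 0 0 1'; python3 -c "
from h import *
np.set_printoptions(precision=3,suppress=True)
go(492.4,385.3,138)
for c in ['scene','side']:
    m,A,im=snap(c)
    for d in pinpoint('stick',c)[:1]: print(c,d['confidence'],w(A,d['xyz']))"
```

```text
t: 19.4
ee_pos: [494.1, 386.4, 142.1]
orientation: [0.464, 3.107, 0.001]
ft_force: [-0.6, 0.2, -1.6]
width: 26.0
grasp_force: 30.0
row [ 0.007 -0.008  0.021] [0. 0. 0.]
scene 0.49 [334.894 359.416  -0.112]
side 0.54 [492.562 385.163  -3.419]
```

```bash
python3 -m jog '0.008 -0.005 0 0 0 0 1;0.008 -0.005 0.01 0 0 0 1;0.008 -0.005 0.02 0 0 0 1;0.008 -0.005 0.02 0 0 0 1;0.008 -0.005 0.02 0 0 0 1'
```

```text
t: 20.1
ee_pos: [492.1, 385.7, 137.6]
orientation: [-0.464, -3.107, 0.0]
ft_force: [-0.1, 0.2, -0.9]
width: 26.2
grasp_force: 30.0
```

```bash
python3 -m jog '0 0 0.004 0 0 0 1;0 0 0.004 0 0 0 1;0 0 0.004 0 0 0 0.2;0 0 0.004 0 0 0 -0.2;0 0 0.004 0 0 0 -1;0 0 0.004 0 0 0 -1;0 0 0.004 0 0 0 -1;0 0 0.004 0 0 0 -1'
python3 -m jog '0 0 0 0 0 0 -1;0 0 0 0 0 0 -1;0 0 -0.1 0 0 0 -1;0 0 -0.3 0 0 0 -1;0 0 -0.5 0 0 0 -1;0 0 -0.7 0 0 0 -1;0 0 -0.7 0 0 0 -1;0 0 -0.7 0 0 0 -1'
python3 - <<'E'
from h import *
np.set_printoptions(precision=1,suppress=True)
ims=[]
for c in ['scene','side']:
    m,A,im=snap(c); ims.append(im)
    for t in ['stick','pinion','plug_gauge','micrometer','oil_bottle']:
        for d in pinpoint(t,c)[:1]: print(c,t,round(d['confidence'],2),w(A,d['xyz']))
cv2.imwrite('pics/z.png',np.hstack([ims[0][120:400,120:460],ims[1][120:400,120:480]])[:,:,::-1])
E
```

```text
t: 20.9
ee_pos: [492.1, 385.7, 136.8]
orientation: [-0.464, -3.107, 0.0]
ft_force: [-0.7, -0.1, 0.3]
width: 70.2
grasp_force: 0.0
t: 21.7
ee_pos: [492.4, 385.9, 277.9]
orientation: [0.464, 3.106, 0.002]
ft_force: [-0.7, -0.5, -0.7]
width: 87.7
grasp_force: 0.0
scene stick 0.74 [489.5 386.8   0.5]
scene pinion 0.66 [491.7 189.9  75.3]
scene plug_gauge 0.43 [335.4 358.4   1.4]
scene micrometer 0.83 [335.8 356.2  -1.9]
side pinion 0.57 [488.2 189.7  76.6]
side plug_gauge 0.76 [683.4 316.9  -3.7]
side micrometer 0.77 [333.6 359.6  -4.1]
side oil_bottle 0.91 [654.9 413.8  -3.2]
```

View pics/z.png

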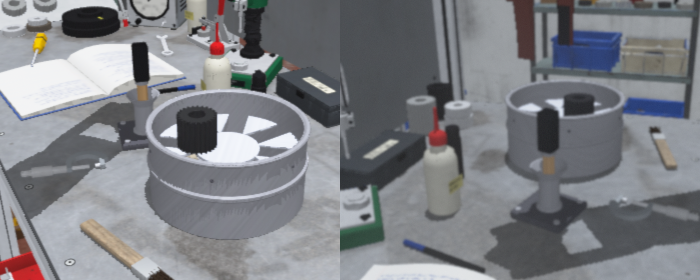

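The stick stands upright in its stand (handle at (140,62) on the left and (547,130) on the right). The pinion is alone on the plate, and the bystanders are where they were.

```bash
python3 -m jog '0 0 0 0 0 0 -1;0 0 0 0 0 0 -1' | head -1; python3 -c "
from workcell import *
print(close_job())"
```

```text
t: 22.5
the job is handed in; nothing more can be done
None
```

All eight cones are in the pan and only the pinion is left on the plate; the stick is back upright in its stand, the bystanders are in place, and the job is handed in at 22.5 s (limit 72 s).

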